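# Put the lamp head back on its arched stand

### The job

The lamp head of the arched specimen lamp is standing on the table. Thread its bored block onto the free end of the stand's bent rod, slide it round the bend, turning it with the curve and without forcing it, over the top until it comes up against the stop collar, and leave it hanging there by itself, lens down, over the glass dish. Leave the dish, the tube rack, the slide box and the dropper bottle where they are.

Things in the scene. Friction and masses are not known exactly. Their poses are not given: they have to be found in the camera images.
- lamp_center (a point): The loose lamp head, 102 mm tall, 0.1-0.2 kg, at first standing lens down on the table; point half-way up, in the middle of its bore. z from lens to grip, x along the bore (both ends alike). Grey block 24 mm long (x), 30 wide, 30 tall about this point, bored through along x, 15 mm hole with a slippery bush. Below: round finned aluminium hood, 36 mm tall, 48 across. Bottom-heavy: hangs lens down.
- lamp_grip (a point): Middle of the lamp head's grip: a black rectangular bar 24 mm (along the bore, x) by 16 mm (y), 36 mm tall, on top of the block; this point is 33 mm above lamp_center. The grip spans 15 to 51 mm above lamp_center. Axes as lamp_center.
- arch: The lamp stand, fixed. Origin on the table below the centre of the rod's bend. z up; x level, from the rod's free end towards its upright; y across. Black base plate, x -115 to +195 mm, 140 wide, 14 tall. A steel rod 10 mm thick rises at x = +150 to 75 mm high, then bends back over the base on an arc of 150 mm radius about arch_hub, over its highest point and down to a free end on the -x side.
- arch_hub (a point): Centre of the rod's bend, in the air 75 mm above the table. Angles seen from here, from straight up, positive towards the upright (x): free end -42 degrees, highest point 0, seat +15, collar +21.5, end of arc +90. The rod is everywhere square to the line from the hub; the lamp head rides on it with the grip away from the hub and the lens towards it. Axes as the stand's.
- arch_tip (a point): Free end of the rod's centre line, 150 mm from the hub at -42 degrees, 186 mm above the table; a round nose of 5 mm radius reaches 5 mm past it. Here the rod points away from the upright and 42 degrees below level. Axes as the stand's.
- arch_top (a point): Highest point of the rod's centre line, 225 mm above the table. Axes as the stand's. The rod is polished: a lamp head let go where the rod slopes more than about 12 degrees slides down it, back off the free end on the -x side, or to the collar on the other.
- arch_seat (a point): Point of the rod's centre line, 150 mm from the hub at +15 degrees, where the middle of the bore comes when the block touches the stop collar (hanging free it lies about 2.5 mm lower). The collar, a dark steel ring 20 mm across and 10 mm long fixed on the rod, begins 12 mm further on. Axes as the stand's.
- dish_center (a point): Glass dish 86 mm across, 15 mm tall, with stone chips, loose on the stand's base plate under the arch; point at its centre, 8 mm above its foot. To be left alone.
- rack_center (a point): Orange tube rack, loose, 100 by 82 by 45 mm, with small tubes and two thin sticks reaching 125 mm high; point at the centre of its block. To be left alone.
- slide_box_center (a point): Closed grey and white box for microscope slides, loose, 88 by 42 by 35 mm; point at its centre. To be left alone.
- bottle_center (a point): Amber dropper bottle with a black rubber top, loose, 34 mm across, 83 mm tall; point half-way up. To be left alone.

How it is judged:
On the way:
1. the lamp head is threaded on the rod between its free end and its highest point (distance between lamp_center and arch_hub between 0.143 and 0.157 m and x of lamp_center in the frame of arch between -0.085 and -0.03 m and y of lamp_center in the frame of arch between -0.008 and 0.008 m and height (world z) of lamp_center above 0.15 m), for 0.05 s.
At the end, for the whole second after the job is handed in: The lamp head hangs on the rod at rest, lens down (within 0.6 rad of upright), with the middle of its bore within 9 mm of the seat point at the stop collar; dish, tube rack, slide box and dropper bottle are within 20 mm of where they were (distance between lamp_center and arch_seat below 0.009 m and angle between lamp_center's own z axis and vertical below 0.6 rad and linear speed of lamp below 0.03 m/s and angular speed of lamp below 0.5 rad/s and distance of each of dish_center, rack_center, slide_box_center, bottle_center from where it was at the start of the episode below 0.02 m); the robot touches nothing.
It fails at once if the lamp head is forced against the stand (over 45 N) (contact force between lamp and arch above 45 N).
It fails at once if the lamp head is tipped over or dropped on its side (angle between lamp_center's own z axis and vertical above 1.3 rad).
It fails at once if the dish, rack, slide box or bottle is knocked away (distance of any of dish_center, rack_center, slide_box_center, bottle_center from where it was at the start of the episode above 0.03 m).
It also fails if it takes over 51 s, if anything falls off the work surface, if the arm or the gripper's body presses on something with over 40 N, if the wrist force passes 120 N, or if a joint passes its speed limit or range.

### The arm

A 6-joint arm with a two-finger parallel gripper is mounted at the origin on the work surface. World frame = base frame: x ahead of the robot, y to its left, z up, the work surface at z = 0. Lengths are in m, angles in rad, forces in N, time in s.
With the tool pointing down it reaches from about 0.25 to 0.725 m from the base axis. Payload 4 kg.
Tool frame: the origin (TCP) lies between the finger pads; the fingertips stand 11 mm ahead of it and the grasp point (between the pads) lies 8 mm behind it (bot.tip_extent is the distance from the TCP to the fingertips, in m); z points along the fingers, y is the line along which they close (so a half turn about z gives the same grasp; the last joint's range is limited). The gripper opens to 85 mm and grips with 20 to 120 N. Pads are 22 mm wide; open, the fingers measure 114 mm over their backs; the gripper's body (76 mm by 85 mm) begins 54 mm behind the grasp point. The pads swing forward as they close: fully open they stand 13 mm farther back than shut.
Start: joints at [-1.305, 0.241, 0.005, 1.335, 0, 1.571], TCP at [0.131, -0.482, 0.242] pointing down, gripper open.
Joint ranges: [-2.72, 2.72], [-1.05, 1.87], [-1.09, 1.28], [-1.99, 2.15], [-1.42, 1.44], [-3.14, 3.14]. Speed limits (rad/s): [2.79, 2.79, 3.14, 3.14, 3.14, 3.14].

### API

Orientations are given as a unit quaternion [x, y, z, w].
In Python, from workcell import bot gives the robot as it stands. The module is installed in compiled form; this text tells all that it offers.
- The arm moves only by the tool drive_tool, never from a script. Its argument "rows" is a list of rows, each an object of numbers: "dx", "dy", "dz": the shift along the tool's x, y, z in units of 50 mm (1.0 is 50 mm); "wx", "wy", "wz": the turn, a rotation vector about the tool's x, y, z in units of 5 degrees (1.0 is 5 degrees); "hand": the finger opening in mm, from 0 to 85.4. A call has 1 to 20 rows; each row is the pose to reach, as a shift and turn from the pose commanded when the call began, along the tool's axes at that moment; what a row does not reach only later rows make up. A row lasts 1/10 s, in which the tool goes at most 50 mm and 8.59 degrees, less where a joint would pass 70% of its speed; a pose out of reach is approached as far as the arm can. A call with a gripper value outside its range is refused whole. The fingers move at their own pace and stop on an object; the grip force is fixed at half the most. Time passes only in rows, so rows that repeat a pose let the fingers close. It gives the time, the measured TCP pose, the force, the opening and the grip force at its end, in the units of the state.
- bot.get_obs(): the state, without advancing time (a new reading comes with each control period).
- bot.camera(name): name is "scene" or "top" or "wrist"; returns the picture (480x640x3 uint8, red, green, blue); there is no depth.
- bot.get_calibration(name): a dict with "vfov" (degrees; the focal length in pixels is half the picture's height over the tangent of half this angle, whatever the lens; pixels are square), "cx", "cy" (the principal point, pixels), "origin" and "rotation" of the camera in the world; the wrist camera has in their place "mount" (4x4, takes a point from camera to tool coordinates, whose origin is the TCP and whose axes are the flange's). Camera axes: x right, y up, looking along -z (the intrinsics and any distortion apply to the point x, -y, -z); pixel columns grow to the right and rows downward; lengths in m; the calibration is good to about 2 mm. A picture is of the moment at which its call begins: read the wrist's pose just before it. get_calibration takes no time and is no camera call.
- bot.job_done(): hands the job in; it is judged then, once.
Trained networks look in the newest picture that a camera, given by its name, has taken for a name from the list of things; names that differ only in an ending like _2 or _b are one class to them, and where a whole thing is asked for, a point or a joint stands for the part that bears it (a point fixed in the world has none). Each returns a list of dicts, best first, with "score" (0 to 1); they miss things now and then, are a little off and sometimes report something else, mostly with a low value. They report only what shows in the picture. A call takes as long as a camera call.
- bot.look_for(camera, thing): "extent" ([centre column, centre row, width, height] in pixels, round what is visible of it).
- bot.outline_of(camera, thing): "region" (480x640 bool, what is visible of it) and "extent" ([centre column, centre row, width, height] in pixels, round what is visible of it).
The state is a dict: "clock": time; "joint_pos": joint angles; "joint_vel": joint speeds; "tau": joint torques, N m; "eef_pos": TCP position; "tool_rot": TCP orientation; "ft_force": force on the tool from outside, world axes, zero at the start; "ft_torque": the same for the moment, N m; "grip_width": finger opening in m; "grasp_force": force on a finger pad.
Only numpy, scipy, OpenCV 4.12 (cv2) and the standard library are available. Lean on these libraries where they do the work, as an engineer would, in place of code of your own. Each camera call takes 0.05 s, during which the arm holds its last target. There are 200 camera calls.

## Working session

There is one attempt and no reset: what is moved stays moved. The work goes in short steps, Python scripts to look and compute and a tool call to move; the robot and the scene stay as the last step left them, time stands still between calls to the robot, and variables do not carry over. Pictures are saved under pics/ and viewed, at most 12 in all, crops included, and the job is handed in when it is done.

Besides the shell and the picture viewer there is one more tool, called after "Request:" by a JSON object that holds its "api" and its "payload", one argument or row to a line. drive_tool: Moves the arm, as the interface text tells. Its arguments: {"type":"object","properties":{"rows":{"type":"array","items":{"type":"object","properties":{"dx":{"type":"number"},"dy":{"type":"number"},"dz":{"type":"number"},"wx":{"type":"number"},"wy":{"type":"number"},"wz":{"type":"number"},"hand":{"type":"number"}}}}},"required":["rows"]}

```bash
mkdir -p pics; cat > h.py <<'E'
import numpy as np, cv2
from workcell import bot
from scipy.spatial.transform import Rotation as R
def shot(c,fn=None):
    im=bot.camera(c)
    if fn: cv2.imwrite('pics/'+fn,im[:,:,::-1])
    return im
def cam(c,obs=None):
    k=bot.get_calibration(c); f=240/np.tan(np.radians(k['vfov'])/2)
    if 'mount' in k:
        T=np.eye(4);T[:3,:3]=R.from_quat(obs['tool_rot']).as_matrix();T[:3,3]=obs['eef_pos'];T=T@np.array(k['mount'])
        return f,k['cx'],k['cy'],T[:3,3],T[:3,:3],k
    return f,k['cx'],k['cy'],np.array(k['origin']),np.array(k['rotation']),k
def proj(C,p):
    f,cx,cy,o,r,_=C; q=(np.atleast_2d(p)-o)@r
    return np.c_[cx-f*q[:,0]/q[:,2],cy+f*q[:,1]/q[:,2]]
def ray(C,u,v):
    f,cx,cy,o,r,_=C; d=r@np.array([(u-cx)/f,-(v-cy)/f,-1]); return o,d/np.linalg.norm(d)
def atz(C,u,v,z):
    o,d=ray(C,u,v); return o+d*(z-o[2])/d[2]
def tri(rs):
    A=sum(np.eye(3)-np.outer(d,d) for o,d in rs); b=sum((np.eye(3)-np.outer(d,d))@o for o,d in rs)
    return np.linalg.solve(A,b)
E
python3 - <<'E'
from h import *
a=shot('scene','s0.png');b=shot('top','t0.png')
for c in('scene','top'):
    print(c,{k:np.round(v,4).tolist() if k!='distortion' else v for k,v in bot.get_calibration(c).items() if not isinstance(v,str)})
    for t in['lamp_center','lamp_grip','arch','dish_center','rack_center','slide_box_center','bottle_center']:
        print(t,[(np.round(x['extent']).tolist(),round(x['score'],2)) for x in bot.look_for(c,t)[:2]])
cv2.imwrite('pics/st.png',cv2.resize(np.vstack([a,b]),(800,1200))[:,:,::-1])
print(bot.get_obs())
print(bot.get_calibration('wrist'))
E
```

```text
scene {'vfov': 54.7739, 'cx': 320.2493, 'cy': 236.2781, 'origin': [1.3064, 0.1989, 0.7443], 'rotation': [0.2485, 0.3665, 0.7439, 0.5005]}
lamp_center [([450.0, 298.0, 32.0, 41.0], 0.72)]
lamp_grip [([449.0, 298.0, 24.0, 46.0], 0.62)]
arch [([297.0, 284.0, 118.0, 167.0], 0.77)]
dish_center [([312.0, 286.0, 37.0, 30.0], 0.68)]
rack_center [([170.0, 244.0, 44.0, 40.0], 0.73)]
slide_box_center [([229.0, 220.0, 35.0, 26.0], 0.83)]
bottle_center [([460.0, 368.0, 23.0, 39.0], 0.83)]
top {'vfov': 53.1988, 'cx': 308.3386, 'cy': 241.2264, 'origin': [0.4984, -0.1099, 1.2418], 'rotation': [0.0281, -0.0189, -0.7067, 0.7067]}
lamp_center [([198.0, 256.0, 21.0, 19.0], 0.77)]
lamp_grip [([197.0, 254.0, 28.0, 21.0], 0.75), ([314.0, 215.0, 59.0, 122.0], 0.44)]
arch [([317.0, 215.0, 65.0, 123.0], 0.94)]
dish_center [([311.0, 230.0, 34.0, 34.0], 0.86), ([315.0, 213.0, 60.0, 124.0], 0.55)]
rack_center [([466.0, 230.0, 52.0, 51.0], 0.9)]
slide_box_center [([439.0, 293.0, 39.0, 27.0], 0.93), ([315.0, 215.0, 61.0, 124.0], 0.31)]
bottle_center []
{'clock': 0.8, 'joint_pos': array([-1.30499193e+00,  2.4054174
[... 387 characters left out ...]
24234944]), 'tool_rot': array([9.91181634e-01, 1.32510252e-01, 1.77814130e-06, 4.54827306e-05]), 'ft_force': array([-0.70233781,  0.5869444 ,  0.39616045]), 'ft_torque': array([0.03960429, 0.03672452, 0.0246368 ]), 'grasp_force': 0.0, 'grip_width': 0.08538362694254924}
{'vfov': 67.76955397185547, 'cx': 321.32089561484247, 'cy': 243.46083755300404, 'mount': array([[ 1.56548277e-04,  9.65232368e-01,  2.61393290e-01,
         6.69046407e-02],
       [ 9.99999767e-01,  2.24020367e-05, -6.81621981e-04,
         4.43169711e-05],
       [-6.63779341e-04,  2.61393336e-01, -9.65232140e-01,
        -1.30716888e-01],
       [ 0.00000000e+00,  0.00000000e+00,  0.00000000e+00,
         1.00000000e+00]])}
```

View pics/s0.png

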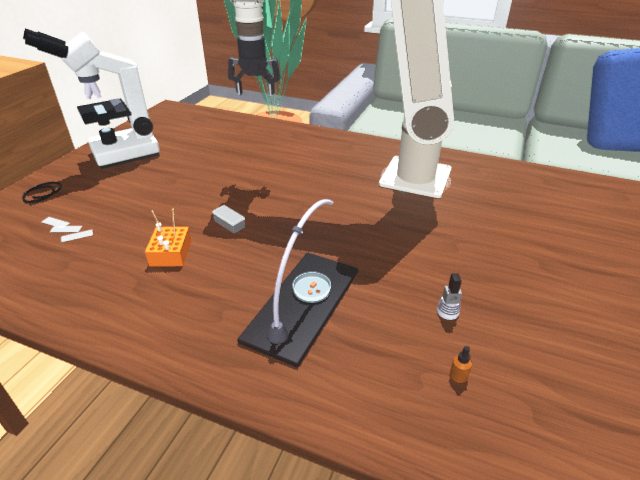

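View pics/t0.png

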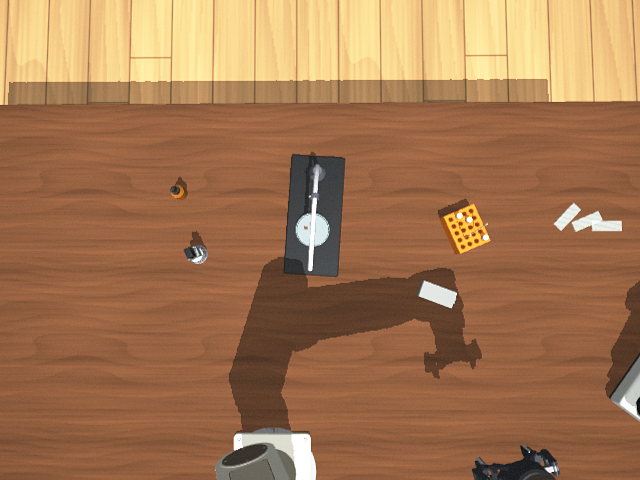

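The scene view shows the lamp at (450,298) and the bottle at (460,368), with the arch's free end at (330,202) and its upright at (277,330). In the top view the base plate corners are near (292,155), (344,158), (338,276) and (284,272), and the lamp is at (198,256).

```bash
sed -i "s/np.array(k\['origin'\]),np.array(k\['rotation'\]),k/np.array(k['origin']),R.from_quat(k['rotation']).as_matrix(),k/" h.py
cat >> h.py <<'E'
def archpts(p):
    x,y,a=p; 
    M=R.from_euler('z',a).as_matrix()
    return lambda q: np.atleast_2d(q)@M.T+[x,y,0]
plate=np.array([[-.115,-.07,.014],[.195,-.07,.014],[.195,.07,.014],[-.115,.07,.014]])
def rod(t,r=.15): t=np.radians(t); return np.c_[r*np.sin(t),0*t,.075+r*np.cos(t)]
E
python3 - <<'E'
from h import *
from scipy.optimize import least_squares
S=cam('scene');T=cam('top')
print('lamp top z.05',atz(T,198,256,.05),'scene',atz(S,450,298,.05), tri([ray(T,198,256),ray(S,450,298)]))
for n,ts,ss,z in[('rack',(466,230),(170,244),.022),('box',(439,293),(229,220),.017),('bottle',(177,190),(460,368),.04),('dish',(311,230),(312,286),.022)]:
    print(n,atz(T,*ts,z),atz(S,*ss,z))
tc=np.array([(292,155),(344,158),(338,276),(284,272)])
print(np.array([atz(T,*c,.014) for c in tc]))
# model corners order: (far,left)=+x,+y ; (far,right)=+x,-y ; (near,right) ; (near,left)
pc=plate[[2,1,0,3]]
f=lambda p: (proj(T,archpts(p)(pc))-tc).ravel()
r=least_squares(f,[.55,-.1,0]);print(r.x,r.fun)
A=archpts(r.x)
print('tip',A(rod(np.array([-42.]))),proj(T,A(rod(np.array([-42,0,15,21.5])))),proj(S,A(rod(np.array([-42,0,15,21.5,90])))))
E
```

```text
lamp top z.05 [0.54075829 0.18086499 0.05      ] scene [0.55960135 0.19277308 0.05      ] [0.54068464 0.18917079 0.03087387]
rack [ 0.60791093 -0.49513455  0.022     ] [ 0.60335088 -0.49011167  0.022     ]
box [ 0.44815868 -0.42517226  0.017     ] [ 0.45145978 -0.41152297  0.017     ]
bottle [0.70880247 0.23946383 0.04      ] [0.72297398 0.23992683 0.04      ]
dish [ 0.60818761 -0.10082178  0.022     ] [ 0.60872572 -0.10158959  0.022     ]
[[ 0.80466549 -0.0513448   0.014     ]
 [ 0.79639436 -0.18638032  0.014     ]
 [ 0.49096862 -0.16971171  0.014     ]
 [ 0.50109989 -0.03169608  0.014     ]]
[ 0.60844206 -0.10734941 -0.06085322] [-0.7685417  -1.01123197  1.03653429 -0.92609498  0.20384555  0.61698897
 -0.47781494  1.24860926]
tip [[ 0.50825826 -0.10124537  0.18647172]] [[310.63007633 268.57387851]
 [313.35157087 221.33876502]
 [314.45291581 203.64185019]
 [314.90533672 196.59262566]] [[329.34195324 201.99609582]
 [308.56410083 210.70220388]
 [299.57926987 223.08615772]
 [295.74240647 229.7856384 ]
 [275.00624232 313.33594255]]
```

Request:
{"api": "drive_tool", "payload": {
  "rows": [
    {"dz":-1},
    {"dx":0.9,"dy":-0.5,"dz":-2,"wz":0.4},
    {"dx":1.8,"dy":-1,"dz":-3,"wz":0.8},
    {"dx":2.7,"dy":-1.6,"dz":-3.2,"wz":1.2},
    {"dx":3.6,"dy":-2.1,"dz":-3.2,"wz":1.6},
    {"dx":4.5,"dy":-2.6,"dz":-3.2,"wz":2},
    {"dx":5.4,"dy":-3.2,"dz":-3.2,"wz":2.4},
    {"dx":6.3,"dy":-3.7,"dz":-3.2,"wz":2.8},
    {"dx":7.2,"dy":-4.2,"dz":-3.2,"wz":3.2},
    {"dx":8.1,"dy":-4.7,"dz":-3.2,"wz":3.6},
    {"dx":9.1,"dy":-5.3,"dz":-3.2,"wz":3.75},
    {"dx":9.1,"dy":-5.3,"dz":-3.2,"wz":3.75},
    {"dx":9.1,"dy":-5.3,"dz":-3.2,"wz":3.75},
    {"dx":9.1,"dy":-5.3,"dz":-3.2,"wz":3.75},
    {"dx":9.1,"dy":-5.3,"dz":-3.2,"wz":3.75}
  ]
}}

```text
invalid input at $.rows[0]: expected keys dx, dy, dz, wx, wy, wz, hand
```

```bash
python3 - <<'E'
from h import *
o=bot.get_obs();print(o['clock'],o['eef_pos'],o['tool_rot'])
im=shot('wrist')
C=cam('wrist',o);A=archpts([.60844,-.10735,-.06085])
np.save('o1.npy',np.r_[o['eef_pos'],o['tool_rot']]);cv2.imwrite('pics/w1raw.png',im[:,:,::-1])
v=im.copy()
for r in(.145,.155):
    pass
t=np.linspace(-42,21,22)
for q in proj(C,A(rod(t))): cv2.circle(v,tuple(int(x) for x in np.round(q)),1,(255,0,0),-1)
for q in proj(C,A(plate)): print(q)
cv2.polylines(v,[np.int32(np.round(proj(C,A(plate))))],True,(0,255,0),1)
cv2.imwrite('pics/w1.png',v[:,:,::-1])
E
```

```text
0.8 [ 0.13134472 -0.48245748  0.24234944] [9.91181634e-01 1.32510252e-01 1.77814130e-06 4.54827306e-05]
[  27.31323421 -382.79856553]
[  101.51225332 -1233.53138795]
[ -203.94301779 -1435.11279447]
[-184.34430645 -478.13510969]
```

View pics/w1.png

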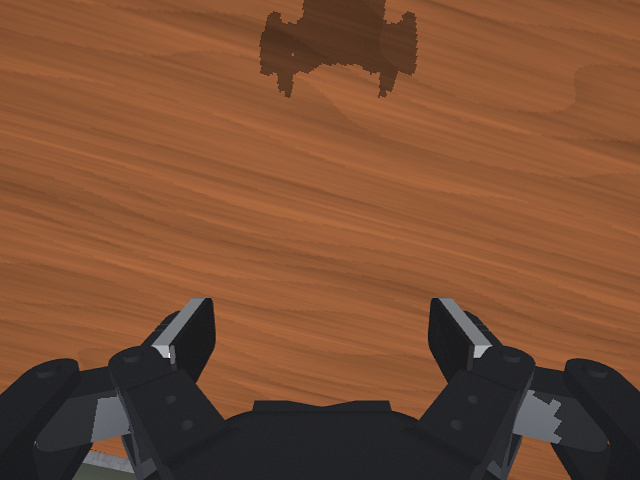

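The move was refused because every row needs all the keys. The picture is still from the start pose: bare table, with the fingers at (190,330) and (455,330).

Request:
{"api": "drive_tool", "payload": {
  "rows": [
    {"dx":0,"dy":0,"dz":-1,"wx":0,"wy":0,"wz":0,"hand":85},
    {"dx":0.9,"dy":-0.6,"dz":-2,"wx":0,"wy":0,"wz":0.4,"hand":85},
    {"dx":1.8,"dy":-1.2,"dz":-2.8,"wx":0,"wy":0,"wz":0.8,"hand":85},
    {"dx":2.6,"dy":-1.8,"dz":-3.2,"wx":0,"wy":0,"wz":1.2,"hand":85},
    {"dx":3.4,"dy":-2.3,"dz":-3.2,"wx":0,"wy":0,"wz":1.6,"hand":85},
    {"dx":4.2,"dy":-2.9,"dz":-3.2,"wx":0,"wy":0,"wz":2,"hand":85},
    {"dx":5,"dy":-3.4,"dz":-3.2,"wx":0,"wy":0,"wz":2.4,"hand":85},
    {"dx":5.8,"dy":-4,"dz":-3.2,"wx":0,"wy":0,"wz":2.8,"hand":85},
    {"dx":6.6,"dy":-4.5,"dz":-3.2,"wx":0,"wy":0,"wz":3.2,"hand":85},
    {"dx":7.4,"dy":-5.1,"dz":-3.2,"wx":0,"wy":0,"wz":3.5,"hand":85},
    {"dx":8.1,"dy":-5.6,"dz":-3.2,"wx":0,"wy":0,"wz":3.75,"hand":85},
    {"dx":8.1,"dy":-5.6,"dz":-3.2,"wx":0,"wy":0,"wz":3.75,"hand":85},
    {"dx":8.1,"dy":-5.6,"dz":-3.2,"wx":0,"wy":0,"wz":3.75,"hand":85},
    {"dx":8.1,"dy":-5.6,"dz":-3.2,"wx":0,"wy":0,"wz":3.75,"hand":85},
    {"dx":8.1,"dy":-5.6,"dz":-3.2,"wx":0,"wy":0,"wz":3.75,"hand":85}
  ]
}}

```text
clock: 2.35
eef_pos: [0.448, -0.1066, 0.4024]
tool_rot: [1.0, -0.031, -0.0, 0.0]
ft_force: [0.0, -0.1, 0.2]
grip_width: 0.0851
grasp_force: 0.0
```

```bash
cat > w1.py <<'E'
from h import *
o=bot.get_obs();print(o['clock'],o['eef_pos'],o['tool_rot'],np.abs(o['joint_vel']).max(),o['joint_pos'])
im=shot('wrist')
C=cam('wrist',o);A=archpts([.60844,-.10735,-.06085])
np.save('o1.npy',np.r_[o['eef_pos'],o['tool_rot']]);cv2.imwrite('pics/w1raw.png',im[:,:,::-1])
v=im.copy()
t=np.linspace(-42,21,22)
for q in proj(C,A(rod(t))): cv2.circle(v,tuple(int(x) for x in np.round(q)),1,(255,0,0),-1)
print(proj(C,A(rod(t)))[[0,10,21]])
cv2.polylines(v,[np.int32(np.round(proj(C,A(plate))))],True,(0,255,0),1)
cv2.imwrite('pics/w1b.png',v[:,:,::-1])
E
python3 w1.py
```

```text
2.35 [ 0.44803744 -0.10659987  0.40244376] [ 9.99511268e-01 -3.12600083e-02 -3.71010232e-05  1.86256133e-04] 0.014651270467820889 [-2.33342019e-01  1.52685295e-01  3.07047703e-01  1.72515666e+00
 -3.79825010e-04  2.97078084e+00]
[[311.62762428 154.56012126]
 [309.74048291  65.93502665]
 [308.88533949 -55.85907461]]
```

View pics/w1b.png

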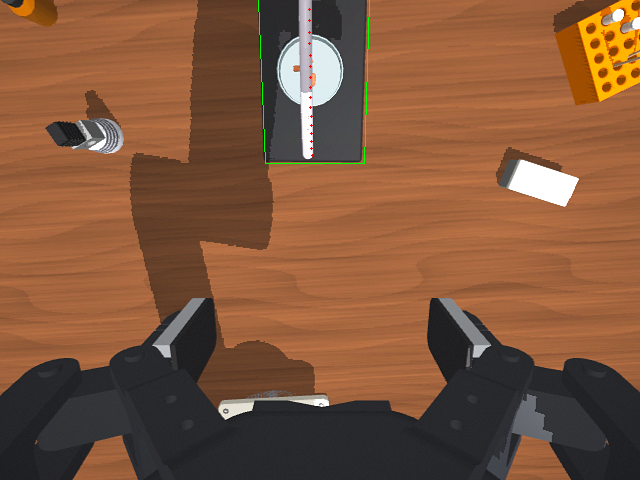

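The wrist view shows the rod with its tip at (307,157), about 3 px left of the model, and the lamp at (95,133). I'll refine the arch pose numerically.

```bash
cat > fit.py <<'E'
from h import *
from scipy.optimize import least_squares
im=cv2.imread('pics/w1raw.png')[:,:,::-1].astype(int);v=np.load('o1.npy')
C=cam('wrist',dict(eef_pos=v[:3],tool_rot=v[3:]));T=cam('top')
rodpix=[]
for r in list(range(112,150,3))+list(range(2,30,3)):
    m=np.where(im[r,280:340].min(1)>135)[0]+280
    if len(m)>4: rodpix.append((m.mean(),r,len(m)))
rodpix=np.array(rodpix); print(np.round(rodpix,1).tolist())
L=[];Rr=[]
for r in range(100,158,4):
    g=im[r,240:390].sum(1); b=im[r,240:390]; d=(b[:,0]-b[:,2])  # wood: red>>blue
    dark=np.where(d<20)[0]+240; L.append((dark.min(),r)); Rr.append((dark.max()+1,r))
bot_=[]
for c in list(range(272,298,3))+list(range(322,360,3)):
    d=im[130:190,c,0]-im[130:190,c,2]; bot_.append((c,130+np.where(d<20)[0].max()+1))
print(L[::4],Rr[::4],bot_[::4])
ty=np.array([r for r in rodpix[:,2]])
tt=np.linspace(-44,30,150)
def f(p):
    A=archpts(p); q=proj(C,A(rod(tt))); o=np.argsort(q[:,1])
    e=list(2*(np.interp(rodpix[:,1],q[o,1],q[o,0])-rodpix[:,0]+.5*0))
    P=proj(C,A(plate))
    def line(a,b,pts,ax):
        pts=np.array(pts,float); n=np.array([-(b-a)[1],(b-a)[0]])/np.linalg.norm(b-a); return (pts-a)@n
    e+=list(line(P[0],P[1],Rr,0))+list(line(P[3],P[2],L,0))+list(line(P[0],P[3],bot_,0))
    return np.array(e)
s=least_squares(f,[.608,-.107,-.06],loss='soft_l1')
print(s.x); n=len(rodpix); print('rod',np.round(f(s.x)[:n]/2,1),'R',f(s.x)[n:n+15].mean(),'L',f(s.x)[n+15:n+30].mean(),'B',f(s.x)[n+30:].mean())
A=archpts(s.x);print('tip pix',proj(C,A(rod(np.array([-43.9])))), 'top cam',proj(T,A(plate[[2,1,0,3]])))
for t in['lamp_center','lamp_grip']:print(t,[(np.round(x['extent'],1),x['score']) for x in bot.look_for('wrist',t)[:2]])
x=bot.look_for('wrist','lamp_center')
if x:
    e=x[0]['extent']
    print(atz(C,e[0],e[1],.05), tri([ray(C,e[0],e[1]),ray(T,198,256),ray(cam('scene'),450,298)]))
print('base of hood pixels ->', atz(C,106,136,.03))
E
python3 fit.py
```

```text
[[306.5, 112.0, 12.0], [306.5, 115.0, 12.0], [306.5, 118.0, 12.0], [306.5, 121.0, 12.0], [306.5, 124.0, 12.0], [307.0, 127.0, 11.0], [307.0, 130.0, 11.0], [307.0, 133.0, 11.0], [307.0, 136.0, 11.0], [307.0, 139.0, 11.0], [307.0, 142.0, 11.0], [307.0, 145.0, 11.0], [307.5, 148.0, 10.0], [305.0, 2.0, 13.0], [305.0, 5.0, 13.0], [305.0, 8.0, 13.0], [305.0, 11.0, 13.0], [305.0, 14.0, 13.0], [305.0, 17.0, 13.0], [305.0, 20.0, 13.0], [305.5, 23.0, 12.0], [305.5, 26.0, 12.0], [305.5, 29.0, 12.0]]
[(np.int64(262), 100), (np.int64(262), 116), (np.int64(263), 132), (np.int64(263), 148)] [(np.int64(363), 100), (np.int64(363), 116), (np.int64(362), 132), (np.int64(362), 148)] [(272, np.int64(161)), (284, np.int64(161)), (296, np.int64(162)), (331, np.int64(162)), (343, np.int64(162)), (355, np.int64(162))]
[ 0.60993114 -0.10438739 -0.0680986 ]
rod [-0.1 -0.   0.1  0.1  0.2 -0.2 -0.1 -0.   0.   0.1  0.2  0.3 -0.1  0.1
  0.1  0.1  0.2  0.2  0.2  0.2 -0.3 -0.3 -0.2] R -0.44132925739195805 L 1.2522879415983645 B 0.013607372037476327
tip pix [[307.74870584 157.01097462]] top cam [[290.64958629 153.2686214 ]
 [344.42379453 156.73665145]
 [336.70270941 276.20903783]
 [282.05640102 272.44526486]]
lamp_center [(array([ 84.5, 137.3,  80. ,  35.1]), 0.9)]
lamp_grip [(array([ 85.3, 134.4,  77. ,  42.5]), 0.84)]
[0.54568418 0.19472741 0.05      ] [0.54464793 0.19151493 0.04029986]
base of hood pixels -> [0.54681504 0.17804547 0.03      ]
```

Request:
{"api": "drive_tool", "payload": {
  "rows": [
    {"dx":0,"dy":-0.6,"dz":0,"wx":0,"wy":0,"wz":-1.6,"hand":85},
    {"dx":0.2,"dy":-1.2,"dz":0,"wx":0,"wy":0,"wz":-3.2,"hand":85},
    {"dx":0.4,"dy":-1.8,"dz":0.2,"wx":0,"wy":0,"wz":-4.8,"hand":85},
    {"dx":0.6,"dy":-2.4,"dz":0.5,"wx":0,"wy":0,"wz":-6.4,"hand":85},
    {"dx":0.8,"dy":-3,"dz":0.8,"wx":0,"wy":0,"wz":-8,"hand":85},
    {"dx":1,"dy":-3.6,"dz":1.2,"wx":0,"wy":0,"wz":-9.6,"hand":85},
    {"dx":1.2,"dy":-4.2,"dz":1.6,"wx":0,"wy":0,"wz":-11.2,"hand":85},
    {"dx":1.4,"dy":-4.6,"dz":2,"wx":0,"wy":0,"wz":-12.8,"hand":85},
    {"dx":1.6,"dy":-5,"dz":2.4,"wx":0,"wy":0,"wz":-14.4,"hand":85},
    {"dx":1.6,"dy":-5,"dz":2.4,"wx":0,"wy":0,"wz":-16,"hand":85},
    {"dx":1.6,"dy":-5,"dz":2.4,"wx":0,"wy":0,"wz":-17.6,"hand":85},
    {"dx":1.6,"dy":-5,"dz":2.4,"wx":0,"wy":0,"wz":-18.8,"hand":85},
    {"dx":1.6,"dy":-5,"dz":2.4,"wx":0,"wy":0,"wz":-18.8,"hand":85},
    {"dx":1.6,"dy":-5,"dz":2.4,"wx":0,"wy":0,"wz":-18.8,"hand":85},
    {"dx":1.6,"dy":-5,"dz":2.4,"wx":0,"wy":0,"wz":-18.8,"hand":85},
    {"dx":1.6,"dy":-5,"dz":2.4,"wx":0,"wy":0,"wz":-18.8,"hand":85}
  ]
}}

```text
clock: 4.15
eef_pos: [0.5438, 0.1385, 0.2824]
tool_rot: [0.705, 0.71, 0.0, 0.0]
ft_force: [-0.0, 0.0, -0.7]
grip_width: 0.085
grasp_force: 0.0
```

```bash
python3 - <<'E'
from h import *
o=bot.get_obs();print(o['clock'],o['eef_pos'],o['tool_rot'],np.abs(o['joint_vel']).max())
im=shot('wrist','w2raw.png');np.save('o2.npy',np.r_[o['eef_pos'],o['tool_rot']])
C=cam('wrist',o)
for t in['lamp_center','lamp_grip']:
    for x in bot.look_for('wrist',t)[:1]: print(t,np.round(x['extent'],1),x['score'],atz(C,*x['extent'][:2],.06))
E
```

```text
4.15 [0.54379318 0.13846044 0.28243508] [7.04625926e-01 7.09578956e-01 8.30732370e-05 5.57435291e-05] 0.004560804688214962
lamp_center [324.1 156.4  43.4  44. ] 0.97 [0.54714901 0.19537538 0.06      ]
lamp_grip [326.2 153.2  40.2  48.8] 0.76 [0.54913405 0.1983702  0.06      ]
```

View pics/w2raw.png

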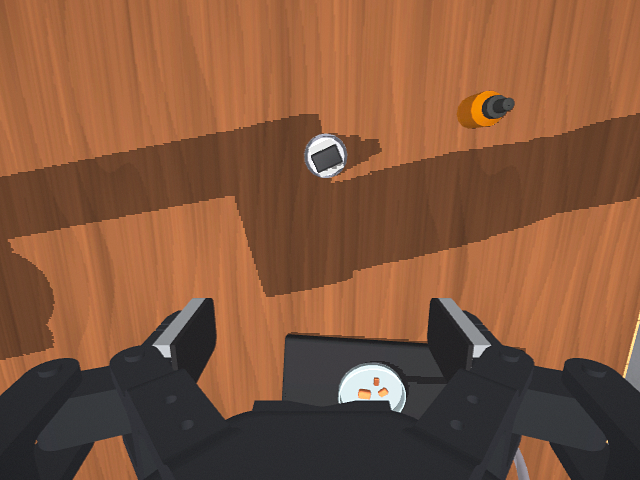

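The lamp sits at about (326,156), seen from straight above, with the dark grip bar at (327,158) tilted by roughly 20°. Next I'll measure the grip's rectangle.

```bash
cat > grip.py <<'E'
from h import *
import sys
def grip(fn,on,cen,half=26,z=.102,thr=75):
    im=cv2.imread('pics/'+fn);v=np.load(on);C=cam('wrist',dict(eef_pos=v[:3],tool_rot=v[3:]))
    c,r=cen;x0,y0=c-half,r-half;k=8
    cr=cv2.resize(im[y0:r+half,x0:c+half],None,fx=k,fy=k,interpolation=cv2.INTER_CUBIC)
    m=((cr.max(2)<thr)*255).astype(np.uint8)
    n,l,s,ce=cv2.connectedComponentsWithStats(m);
    i=1+np.argmin([np.hypot(*(ce[j]-half*k))+1e3*(s[j,4]<5000) for j in range(1,n)])
    cn=max(cv2.findContours(((l==i)*255).astype(np.uint8),0,2)[0],key=cv2.contourArea)
    b=cv2.boxPoints(cv2.minAreaRect(cn)); 
    cv2.polylines(cr,[np.int32(b)],True,(0,0,255),1);cv2.imwrite('pics/crop_'+fn,cr)
    px=(b+.5)/k-.5+[x0,y0]
    P=np.array([atz(C,*p,z) for p in px]);print(np.round(px,1).tolist())
    e1=P[1]-P[0];e2=P[2]-P[1]
    print('sides',np.linalg.norm(e1),np.linalg.norm(e2),'yaw',np.degrees(np.arctan2(e1[1],e1[0])),np.degrees(np.arctan2(e2[1],e2[0])),'centre',P.mean(0))
grip(sys.argv[1],sys.argv[2],(int(sys.argv[3]),int(sys.argv[4])))
E
python3 grip.py w2raw.png o2.npy 327 157
```

```text
[[309.6, 155.0], [334.9, 143.5], [343.0, 161.2], [317.8, 172.8]]
sides 0.023247057349854557 0.016145269009440567 yaw 24.319158422302632 -63.67248234535721 centre [0.5486136  0.19504121 0.102     ]
```

View pics/crop_w2raw.png

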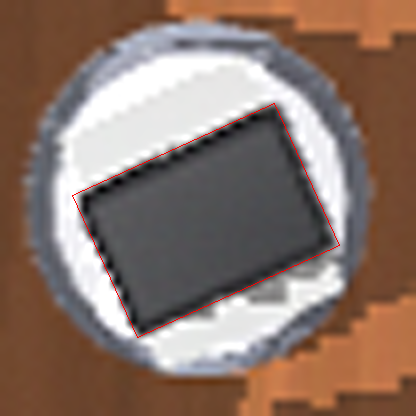

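Request:
{"api": "drive_tool", "payload": {
  "rows": [
    {"dx":0.1,"dy":0,"dz":0,"wx":0,"wy":0,"wz":-1.6,"hand":60},
    {"dx":0.2,"dy":0.1,"dz":0,"wx":0,"wy":0,"wz":-3.2,"hand":60},
    {"dx":0.4,"dy":0.1,"dz":0.2,"wx":0,"wy":0,"wz":-4.8,"hand":60},
    {"dx":0.6,"dy":0.1,"dz":0.4,"wx":0,"wy":0,"wz":-6.4,"hand":60},
    {"dx":0.8,"dy":0.1,"dz":0.6,"wx":0,"wy":0,"wz":-8,"hand":60},
    {"dx":1,"dy":0.1,"dz":0.8,"wx":0,"wy":0,"wz":-9.6,"hand":60},
    {"dx":1.13,"dy":0.104,"dz":1,"wx":0,"wy":0,"wz":-11.2,"hand":60},
    {"dx":1.13,"dy":0.104,"dz":1.2,"wx":0,"wy":0,"wz":-12.8,"hand":60},
    {"dx":1.13,"dy":0.104,"dz":1.4,"wx":0,"wy":0,"wz":-14.4,"hand":60},
    {"dx":1.13,"dy":0.104,"dz":1.6,"wx":0,"wy":0,"wz":-16,"hand":60},
    {"dx":1.13,"dy":0.104,"dz":1.8,"wx":0,"wy":0,"wz":-17.6,"hand":60},
    {"dx":1.13,"dy":0.104,"dz":2,"wx":0,"wy":0,"wz":-19.2,"hand":60},
    {"dx":1.13,"dy":0.104,"dz":2.2,"wx":0,"wy":0,"wz":-20.8,"hand":60},
    {"dx":1.13,"dy":0.104,"dz":2.4,"wx":0,"wy":0,"wz":-22.4,"hand":60},
    {"dx":1.13,"dy":0.104,"dz":2.6,"wx":0,"wy":0,"wz":-22.98,"hand":60},
    {"dx":1.13,"dy":0.104,"dz":2.6,"wx":0,"wy":0,"wz":-22.98,"hand":60},
    {"dx":1.13,"dy":0.104,"dz":2.6,"wx":0,"wy":0,"wz":-22.98,"hand":60}
  ]
}}

```text
clock: 6.0
eef_pos: [0.5485, 0.1953, 0.1524]
tool_rot: [-0.219, 0.976, -0.0, -0.0]
ft_force: [-0.5, 0.6, 0.1]
grip_width: 0.0597
grasp_force: 0.0
```

```bash
python3 - <<'E'
from h import *
o=bot.get_obs();M=R.from_quat(o['tool_rot']).as_matrix()
print(o['clock'],o['eef_pos'],'yaw',np.degrees(np.arctan2(M[1,0],M[0,0])),o['joint_pos'])
g=np.array([.5486,.1950,.0805]);print('d tool units',M.T@(g-o['eef_pos'])/.05)
E
```

```text
6.0 [0.5484594  0.19526561 0.15235093] yaw -154.69475972379664 [ 3.42052121e-01  4.53117732e-01  7.25184840e-02  1.19053716e+00
 -3.85497765e-05 -9.96076336e-02]
d tool units [-7.63363666e-04 -5.99786369e-03  1.43701847e+00]
```

Request:
{"api": "drive_tool", "payload": {
  "rows": [
    {"dx":0,"dy":0,"dz":0.5,"wx":0,"wy":0,"wz":0,"hand":50},
    {"dx":0,"dy":0,"dz":1,"wx":0,"wy":0,"wz":0,"hand":45},
    {"dx":0,"dy":0,"dz":1.43,"wx":0,"wy":0,"wz":0,"hand":40},
    {"dx":0,"dy":0,"dz":1.43,"wx":0,"wy":0,"wz":0,"hand":30},
    {"dx":0,"dy":0,"dz":1.43,"wx":0,"wy":0,"wz":0,"hand":24},
    {"dx":0,"dy":0,"dz":1.43,"wx":0,"wy":0,"wz":0,"hand":8},
    {"dx":0,"dy":0,"dz":1.43,"wx":0,"wy":0,"wz":0,"hand":8},
    {"dx":0,"dy":0,"dz":1.43,"wx":0,"wy":0,"wz":0,"hand":8},
    {"dx":0,"dy":0,"dz":1.43,"wx":0,"wy":0,"wz":0,"hand":8},
    {"dx":0,"dy":0,"dz":1.43,"wx":0,"wy":0,"wz":0,"hand":8}
  ]
}}

```text
clock: 7.0
eef_pos: [0.5498, 0.1957, 0.0826]
tool_rot: [-0.22, 0.976, 0.0, 0.002]
ft_force: [1.0, 0.6, 6.1]
grip_width: 0.015
grasp_force: 59.5
```

The grip is held at 15 mm. Now I'll lift, carry the lamp round to the robot side of the free end, and turn it to the arch's yaw.

Request:
{"api": "drive_tool", "payload": {
  "rows": [
    {"dx":0,"dy":0,"dz":-0.3,"wx":0,"wy":0,"wz":0,"hand":8},
    {"dx":0,"dy":0,"dz":-0.8,"wx":0,"wy":0,"wz":0,"hand":8},
    {"dx":0,"dy":0,"dz":-1.4,"wx":0,"wy":0,"wz":0,"hand":8},
    {"dx":0.4,"dy":-0.24,"dz":-2,"wx":0,"wy":0,"wz":0.5,"hand":8},
    {"dx":0.9,"dy":-0.5,"dz":-2.6,"wx":0,"wy":0,"wz":1.2,"hand":8},
    {"dx":1.4,"dy":-0.8,"dz":-3.1,"wx":0,"wy":0,"wz":2,"hand":8},
    {"dx":2,"dy":-1.2,"dz":-3.5,"wx":0,"wy":0,"wz":3,"hand":8},
    {"dx":2.6,"dy":-1.6,"dz":-3.55,"wx":0,"wy":0,"wz":4,"hand":8},
    {"dx":3.2,"dy":-2,"dz":-3.55,"wx":0,"wy":0,"wz":5,"hand":8},
    {"dx":3.7,"dy":-2.3,"dz":-3.55,"wx":0,"wy":0,"wz":5.84,"hand":8},
    {"dx":4.03,"dy":-2.42,"dz":-3.55,"wx":0,"wy":0,"wz":5.84,"hand":8},
    {"dx":4.03,"dy":-2.42,"dz":-3.55,"wx":0,"wy":0,"wz":5.84,"hand":8},
    {"dx":4.03,"dy":-2.42,"dz":-3.55,"wx":0,"wy":0,"wz":5.84,"hand":8}
  ]
}}

```text
clock: 8.3
eef_pos: [0.4186, -0.0001, 0.2584]
tool_rot: [0.033, 0.999, 0.0, 0.0]
ft_force: [0.9, 0.5, -1.0]
grip_width: 0.015
grasp_force: 58.8
```

```bash
cat > plan.py <<'E'
from h import *
P=[.60993,-.10439,-.0681]; L=.0316; EX=.0014
def pose(th,s=0,r=.15,dy=0):
    """lamp centre at angle th (deg), backed off s (m) along the tangent"""
    t=np.radians(th); M=R.from_euler('z',P[2]).as_matrix()
    rad=np.array([np.sin(t),0,np.cos(t)]);tan=np.array([np.cos(t),0,-np.sin(t)])
    c=np.array([0,dy,.075])+r*rad-s*tan
    Rt=np.c_[-tan,[0,1,0],-rad]
    p=c+L*rad+EX*tan
    return M@p+[P[0],P[1],0],M@Rt
def delta(p,Rt,o):
    M=R.from_quat(o['tool_rot']).as_matrix()
    d=M.T@(p-o['eef_pos'])/.05; w=np.degrees(R.from_matrix(M.T@Rt).as_rotvec())/5
    return np.round(np.r_[d,w],3).tolist()
E
python3 - <<'E'
from plan import *
o=bot.get_obs();print(o['clock'],o['eef_pos'],o['tool_rot'],o['grip_width'],o['ft_force'])
im=shot('wrist','w3.png');np.save('o3.npy',np.r_[o['eef_pos'],o['tool_rot']])
for s in(.1,.06): print(s,delta(*pose(-42,s),o),pose(-42,s)[0])
E
```

```text
8.3 [ 4.18562284e-01 -1.23253687e-04  2.58351916e-01] [3.29723664e-02 9.99456150e-01 3.63388513e-04 3.08136314e-04] 0.015016012135247435 [ 0.91080988  0.50125023 -0.9731306 ]
0.1 [-0.059, -1.822, 2.286, 0.017, -8.393, 0.02] [ 0.4155933  -0.09113517  0.14397882]
0.06 [-0.654, -1.823, 1.751, 0.017, -8.393, 0.02] [ 0.44525019 -0.09315794  0.17074405]
```

View pics/w3.png

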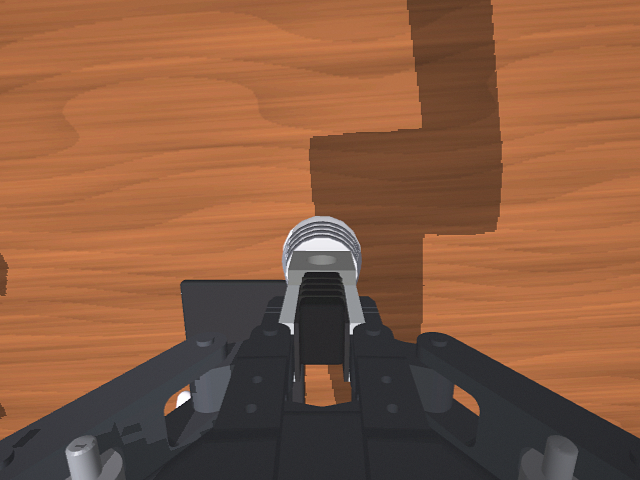

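The picture shows the lamp held straight and centred: bore mouth at (321,260), block edges at columns 289 and 354. Next I tilt to -42° and line it up behind the tip.

Request:
{"api": "drive_tool", "payload": {
  "rows": [
    {"dx":-0.01,"dy":-0.25,"dz":0.2,"wx":0,"wy":-1.2,"wz":0,"hand":8},
    {"dx":-0.03,"dy":-0.6,"dz":0.6,"wx":0,"wy":-2.6,"wz":0,"hand":8},
    {"dx":-0.05,"dy":-1,"dz":1.1,"wx":0.01,"wy":-4.2,"wz":0.01,"hand":8},
    {"dx":-0.06,"dy":-1.4,"dz":1.7,"wx":0.01,"wy":-5.8,"wz":0.02,"hand":8},
    {"dx":-0.06,"dy":-1.7,"dz":2.1,"wx":0.017,"wy":-7.2,"wz":0.02,"hand":8},
    {"dx":-0.06,"dy":-1.82,"dz":2.286,"wx":0.017,"wy":-8.393,"wz":0.02,"hand":8},
    {"dx":-0.06,"dy":-1.822,"dz":2.286,"wx":0.017,"wy":-8.393,"wz":0.02,"hand":8},
    {"dx":-0.35,"dy":-1.822,"dz":2.02,"wx":0.017,"wy":-8.393,"wz":0.02,"hand":8},
    {"dx":-0.654,"dy":-1.823,"dz":1.751,"wx":0.017,"wy":-8.393,"wz":0.02,"hand":8},
    {"dx":-0.654,"dy":-1.823,"dz":1.751,"wx":0.017,"wy":-8.393,"wz":0.02,"hand":8},
    {"dx":-0.654,"dy":-1.823,"dz":1.751,"wx":0.017,"wy":-8.393,"wz":0.02,"hand":8}
  ]
}}

```text
clock: 9.45
eef_pos: [0.445, -0.0928, 0.1704]
tool_rot: [0.031, 0.933, -0.012, 0.357]
ft_force: [-1.1, -0.4, -2.8]
grip_width: 0.0152
grasp_force: 59.1
```

```bash
python3 - <<'E'
from plan import *
o=bot.get_obs();print(o['clock'],o['eef_pos'],o['grip_width'],o['ft_force'],o['joint_pos'])
for s in(.06,.03,.02,0): print(s,delta(*pose(-42,s),o))
S=cam('scene');im=shot('scene','s1.png');top=shot('top')
cr=cv2.resize(im[160:320,230:400],None,fx=3.5,fy=3.5,interpolation=cv2.INTER_CUBIC)
tr=cv2.resize(top[150:300,270:350],None,fx=3.5,fy=3.5,interpolation=cv2.INTER_CUBIC)
h=max(cr.shape[0],tr.shape[0]);pad=lambda a:cv2.copyMakeBorder(a,0,h-a.shape[0],0,0,cv2.BORDER_CONSTANT)
v=np.hstack([pad(cr),pad(tr)])[:,:800];cv2.imwrite('pics/c1.png',v[:,:,::-1])
E
```

```text
9.45 [ 0.44504535 -0.09278449  0.17040102] 0.015217020952548291 [-1.088587   -0.38453583 -2.80250194] [-0.3081468  -0.19791319 -0.94421279  0.10762696  0.15987738 -0.18155703]
0.06 [-0.008, -0.007, -0.002, 0.005, -0.019, 0.016]
0.03 [-0.608, -0.008, -0.003, 0.005, -0.019, 0.016]
0.02 [-0.808, -0.008, -0.003, 0.005, -0.019, 0.016]
0 [-1.208, -0.009, -0.004, 0.005, -0.019, 0.016]
```

View pics/c1.png

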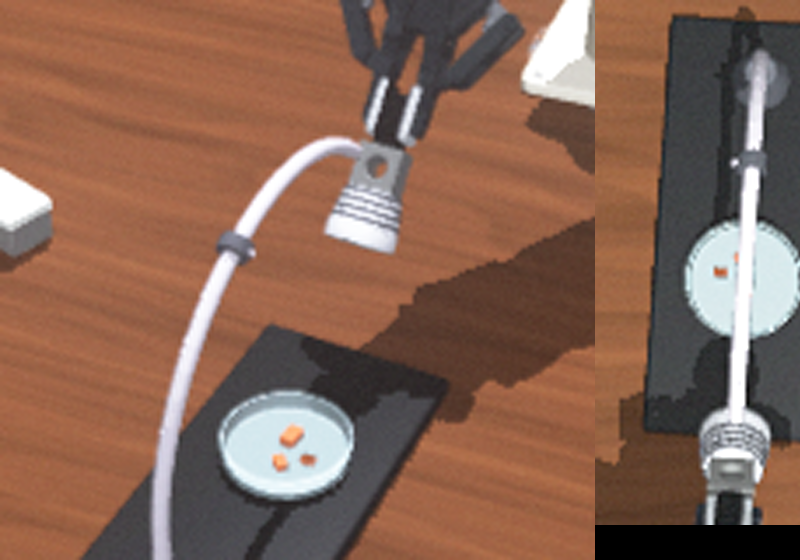

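The crops show the bore facing the rod's free end. In the top view the lamp lines up with the rod. Now I advance slowly.

Request:
{"api": "drive_tool", "payload": {
  "rows": [
    {"dx":-0.3,"dy":-0.008,"dz":-0.002,"wx":0.005,"wy":-0.02,"wz":0.016,"hand":8},
    {"dx":-0.6,"dy":-0.008,"dz":-0.003,"wx":0.005,"wy":-0.02,"wz":0.016,"hand":8},
    {"dx":-0.8,"dy":-0.008,"dz":-0.003,"wx":0.005,"wy":-0.02,"wz":0.016,"hand":8},
    {"dx":-0.8,"dy":-0.008,"dz":-0.003,"wx":0.005,"wy":-0.02,"wz":0.016,"hand":8}
  ]
}}

```text
clock: 9.95
eef_pos: [0.4754, -0.096, 0.1986]
tool_rot: [0.032, 0.932, -0.013, 0.36]
ft_force: [1.0, 0.8, -1.8]
grip_width: 0.0152
grasp_force: 59.1
```

```bash
python3 - <<'E'
from plan import *
o=bot.get_obs();print(o['clock'],o['eef_pos'],o['ft_force'])
S=cam('scene');A=archpts(P);t=np.radians(-42);rad=np.array([np.sin(t),0,np.cos(t)]);tan=np.array([np.cos(t),0,-np.sin(t)])
c=np.array([0,0,.075])+.15*rad
print('bore mouth pred, s=.06:',proj(S,A(c-.048*tan)),'seen 337.4,207.7; tip pred',proj(S,A(c)))
for s in(.02,.012,.006,0): print(s,delta(*pose(-42,s),o))
im=shot('scene');q=proj(S,A(c))[0].astype(int)
cv2.imwrite('pics/c2.png',cv2.resize(im[q[1]-35:q[1]+35,q[0]-35:q[0]+35],None,fx=8,fy=8,interpolation=cv2.INTER_CUBIC)[:,:,::-1]);print(q)
E
```

```text
9.95 [ 0.47543981 -0.09603154  0.19859385] [ 1.02403236  0.76858547 -1.77722198]
bore mouth pred, s=.06: [[337.00785283 206.77396338]] seen 337.4,207.7; tip pred [[330.65936854 202.70324507]]
0.02 [0.023, 0.016, 0.008, -0.016, 0.034, -0.008]
0.012 [-0.137, 0.016, 0.009, -0.016, 0.034, -0.008]
0.006 [-0.257, 0.016, 0.009, -0.016, 0.034, -0.008]
0 [-0.377, 0.017, 0.009, -0.016, 0.034, -0.008]
[330 202]
```

View pics/c2.png

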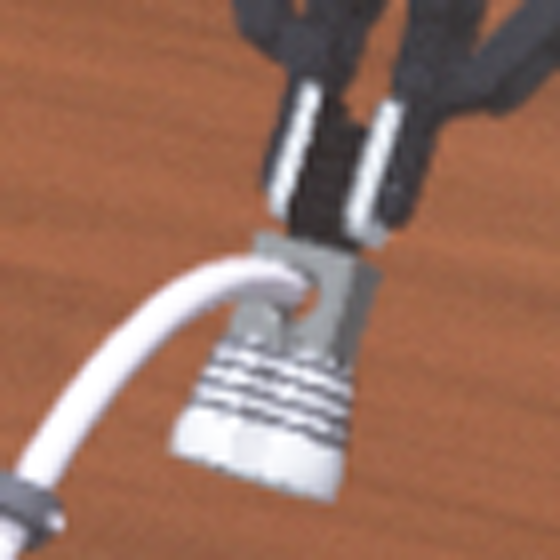

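Request:
{"api": "drive_tool", "payload": {
  "rows": [
    {"dx":-0.06,"dy":0.016,"dz":0,"wx":-0.016,"wy":0.034,"wz":-0.008,"hand":8},
    {"dx":-0.14,"dy":0.016,"dz":0,"wx":-0.016,"wy":0.034,"wz":-0.008,"hand":8},
    {"dx":-0.2,"dy":0.016,"dz":0,"wx":-0.016,"wy":0.034,"wz":-0.008,"hand":8},
    {"dx":-0.2,"dy":0.016,"dz":0,"wx":-0.016,"wy":0.034,"wz":-0.008,"hand":8}
  ]
}}

```text
clock: 10.4
eef_pos: [0.4824, -0.0958, 0.2049]
tool_rot: [0.032, 0.933, -0.012, 0.358]
ft_force: [0.1, -0.7, -1.6]
grip_width: 0.0152
grasp_force: 59.1
```

```bash
cat > rows.py <<'E'
from plan import *
import sys
o=bot.get_obs();print(o['clock'],o['ft_force'],o['ft_torque'])
for th in np.arange(*map(float,sys.argv[1:4])): print(th,delta(*pose(th,0),o))
E
python3 rows.py -42 -23 3
```

```text
10.4 [ 0.12542603 -0.72521235 -1.59690374] [0.07803    1.02362282 0.00452304]
-42.0 [-0.19, 0.003, 0.009, -0.002, -0.01, -0.007]
-39.0 [-0.38, 0.003, 0.015, -0.002, 0.59, -0.007]
-36.0 [-0.57, 0.003, 0.032, -0.002, 1.19, -0.007]
-33.0 [-0.758, 0.003, 0.058, -0.002, 1.79, -0.007]
-30.0 [-0.945, 0.003, 0.094, -0.002, 2.39, -0.007]
-27.0 [-1.129, 0.003, 0.139, -0.001, 2.99, -0.007]
-24.0 [-1.311, 0.003, 0.194, -0.001, 3.59, -0.007]
```

Request:
{"api": "drive_tool", "payload": {
  "rows": [
    {"dx":-0.1,"dy":0.003,"dz":0.005,"wx":0,"wy":0,"wz":0,"hand":8},
    {"dx":-0.19,"dy":0.003,"dz":0.009,"wx":0,"wy":0,"wz":0,"hand":8},
    {"dx":-0.285,"dy":0.003,"dz":0.011,"wx":0,"wy":0.29,"wz":0,"hand":8},
    {"dx":-0.38,"dy":0.003,"dz":0.015,"wx":0,"wy":0.59,"wz":0,"hand":8},
    {"dx":-0.475,"dy":0.003,"dz":0.023,"wx":0,"wy":0.89,"wz":0,"hand":8},
    {"dx":-0.57,"dy":0.003,"dz":0.032,"wx":0,"wy":1.19,"wz":0,"hand":8},
    {"dx":-0.57,"dy":0.003,"dz":0.032,"wx":0,"wy":1.19,"wz":0,"hand":8}
  ]
}}

```text
clock: 11.1
eef_pos: [0.5062, -0.0974, 0.2241]
tool_rot: [0.032, 0.95, -0.011, 0.31]
ft_force: [0.4, 0.2, -1.7]
grip_width: 0.015
grasp_force: 59.0
```

```bash
python3 rows.py -36 -14 3
```

```text
11.1 [ 0.44814726  0.22083898 -1.68301125] [ 0.08052601  0.8014751  -0.0278137 ]
-36.0 [0.043, 0.002, 0.002, -0.003, 0.027, -0.001]
-33.0 [-0.147, 0.002, 0.009, -0.003, 0.627, -0.001]
-30.0 [-0.336, 0.002, 0.026, -0.003, 1.227, -0.001]
-27.0 [-0.525, 0.002, 0.053, -0.003, 1.827, -0.001]
-24.0 [-0.711, 0.002, 0.089, -0.003, 2.427, -0.001]
-21.0 [-0.896, 0.002, 0.136, -0.003, 3.027, -0.002]
-18.0 [-1.077, 0.002, 0.191, -0.003, 3.627, -0.002]
-15.0 [-1.256, 0.002, 0.257, -0.003, 4.227, -0.002]
```

Request:
{"api": "drive_tool", "payload": {
  "rows": [
    {"dx":-0.07,"dy":0.002,"dz":0.005,"wx":0,"wy":0.32,"wz":0,"hand":8},
    {"dx":-0.147,"dy":0.002,"dz":0.009,"wx":0,"wy":0.627,"wz":0,"hand":8},
    {"dx":-0.24,"dy":0.002,"dz":0.017,"wx":0,"wy":0.927,"wz":0,"hand":8},
    {"dx":-0.336,"dy":0.002,"dz":0.026,"wx":0,"wy":1.227,"wz":0,"hand":8},
    {"dx":-0.43,"dy":0.002,"dz":0.039,"wx":0,"wy":1.527,"wz":0,"hand":8},
    {"dx":-0.525,"dy":0.002,"dz":0.053,"wx":0,"wy":1.827,"wz":0,"hand":8},
    {"dx":-0.62,"dy":0.002,"dz":0.07,"wx":0,"wy":2.127,"wz":0,"hand":8},
    {"dx":-0.711,"dy":0.002,"dz":0.089,"wx":0,"wy":2.427,"wz":0,"hand":8},
    {"dx":-0.8,"dy":0.002,"dz":0.112,"wx":0,"wy":2.727,"wz":0,"hand":8},
    {"dx":-0.896,"dy":0.002,"dz":0.136,"wx":0,"wy":3.027,"wz":0,"hand":8},
    {"dx":-0.896,"dy":0.002,"dz":0.136,"wx":0,"wy":3.027,"wz":0,"hand":8}
  ]
}}

```text
clock: 12.2
eef_pos: [0.5457, -0.0999, 0.2433]
tool_rot: [0.034, 0.983, -0.006, 0.181]
ft_force: [-0.6, -0.4, -2.4]
grip_width: 0.0151
grasp_force: 59.0
```

```bash
python3 rows.py -21 4 3
```

```text
12.2 [-0.55558397 -0.42496502 -2.40422747] [ 0.02786404  0.50756732 -0.03029369]
-21.0 [-0.024, -0.003, -0.028, 0.003, -0.018, -0.005]
-18.0 [-0.214, -0.003, -0.022, 0.003, 0.582, -0.005]
-15.0 [-0.404, -0.002, -0.006, 0.003, 1.182, -0.004]
-12.0 [-0.592, -0.002, 0.02, 0.003, 1.782, -0.004]
-9.0 [-0.779, -0.002, 0.056, 0.003, 2.382, -0.004]
-6.0 [-0.963, -0.002, 0.101, 0.003, 2.982, -0.004]
-3.0 [-1.145, -0.002, 0.156, 0.003, 3.582, -0.004]
0.0 [-1.324, -0.002, 0.221, 0.004, 4.182, -0.004]
3.0 [-1.5, -0.002, 0.295, 0.004, 4.782, -0.004]
```

Request:
{"api": "drive_tool", "payload": {
  "rows": [
    {"dx":-0.12,"dy":-0.002,"dz":-0.025,"wx":0,"wy":0.28,"wz":0,"hand":8},
    {"dx":-0.214,"dy":-0.002,"dz":-0.022,"wx":0,"wy":0.582,"wz":0,"hand":8},
    {"dx":-0.31,"dy":-0.002,"dz":-0.015,"wx":0,"wy":0.882,"wz":0,"hand":8},
    {"dx":-0.404,"dy":-0.002,"dz":-0.006,"wx":0,"wy":1.182,"wz":0,"hand":8},
    {"dx":-0.5,"dy":-0.002,"dz":0.006,"wx":0,"wy":1.482,"wz":0,"hand":8},
    {"dx":-0.592,"dy":-0.002,"dz":0.02,"wx":0,"wy":1.782,"wz":0,"hand":8},
    {"dx":-0.686,"dy":-0.002,"dz":0.037,"wx":0,"wy":2.082,"wz":0,"hand":8},
    {"dx":-0.779,"dy":-0.002,"dz":0.056,"wx":0,"wy":2.382,"wz":0,"hand":8},
    {"dx":-0.871,"dy":-0.002,"dz":0.078,"wx":0,"wy":2.682,"wz":0,"hand":8},
    {"dx":-0.963,"dy":-0.002,"dz":0.101,"wx":0,"wy":2.982,"wz":0,"hand":8},
    {"dx":-1.055,"dy":-0.002,"dz":0.128,"wx":0,"wy":3.282,"wz":0,"hand":8},
    {"dx":-1.145,"dy":-0.002,"dz":0.156,"wx":0,"wy":3.582,"wz":0,"hand":8},
    {"dx":-1.145,"dy":-0.002,"dz":0.156,"wx":0,"wy":3.582,"wz":0,"hand":8}
  ]
}}

```text
clock: 13.5
eef_pos: [0.6013, -0.1038, 0.255]
tool_rot: [0.034, 0.999, -0.001, 0.025]
ft_force: [0.1, 0.7, -1.6]
grip_width: 0.0147
grasp_force: 59.0
```

```bash
python3 rows.py -3 16 3
```

```text
13.5 [ 0.12768546  0.68499689 -1.57269052] [0.01092958 0.11002975 0.00641595]
-3.0 [-0.013, -0.001, -0.028, 0.007, -0.017, -0.006]
0.0 [-0.203, -0.001, -0.022, 0.008, 0.583, -0.006]
3.0 [-0.393, -0.001, -0.006, 0.008, 1.183, -0.005]
6.0 [-0.581, -0.001, 0.02, 0.008, 1.783, -0.005]
9.0 [-0.768, -0.0, 0.056, 0.008, 2.383, -0.005]
12.0 [-0.952, -0.0, 0.101, 0.008, 2.983, -0.005]
15.0 [-1.134, -0.0, 0.156, 0.008, 3.583, -0.005]
```

Request:
{"api": "drive_tool", "payload": {
  "rows": [
    {"dx":-0.11,"dy":-0.001,"dz":-0.025,"wx":0,"wy":0.28,"wz":0,"hand":8},
    {"dx":-0.203,"dy":-0.001,"dz":-0.022,"wx":0,"wy":0.583,"wz":0,"hand":8},
    {"dx":-0.3,"dy":-0.001,"dz":-0.015,"wx":0,"wy":0.883,"wz":0,"hand":8},
    {"dx":-0.393,"dy":-0.001,"dz":-0.006,"wx":0,"wy":1.183,"wz":0,"hand":8},
    {"dx":-0.487,"dy":-0.001,"dz":0.006,"wx":0,"wy":1.483,"wz":0,"hand":8},
    {"dx":-0.581,"dy":-0.001,"dz":0.02,"wx":0,"wy":1.783,"wz":0,"hand":8},
    {"dx":-0.675,"dy":0,"dz":0.037,"wx":0,"wy":2.083,"wz":0,"hand":8},
    {"dx":-0.768,"dy":0,"dz":0.056,"wx":0,"wy":2.383,"wz":0,"hand":8},
    {"dx":-0.86,"dy":0,"dz":0.078,"wx":0,"wy":2.683,"wz":0,"hand":8},
    {"dx":-0.952,"dy":0,"dz":0.101,"wx":0,"wy":2.983,"wz":0,"hand":8},
    {"dx":-1,"dy":0,"dz":0.115,"wx":0,"wy":3.14,"wz":0,"hand":8},
    {"dx":-1,"dy":0,"dz":0.115,"wx":0,"wy":3.14,"wz":0,"hand":8}
  ]
}}

```text
clock: 14.7
eef_pos: [0.6511, -0.1072, 0.2513]
tool_rot: [0.034, 0.993, 0.004, -0.111]
ft_force: [0.5, 0.1, -2.8]
grip_width: 0.0153
grasp_force: 59.0
```

```bash
python3 rows.py 12 17 1
```

```text
14.7 [ 0.51461332  0.13895621 -2.84352848] [-0.03366926 -0.32921151 -0.04730084]
12.0 [0.047, 0.001, -0.011, 0.01, -0.162, -0.006]
13.0 [-0.016, 0.001, -0.011, 0.01, 0.038, -0.006]
14.0 [-0.08, 0.001, -0.009, 0.01, 0.238, -0.006]
15.0 [-0.143, 0.001, -0.007, 0.01, 0.438, -0.006]
16.0 [-0.206, 0.001, -0.004, 0.01, 0.638, -0.005]
```

Request:
{"api": "drive_tool", "payload": {
  "rows": [
    {"dx":-0.03,"dy":0,"dz":0,"wx":0,"wy":0.1,"wz":0,"hand":8},
    {"dx":-0.06,"dy":0,"dz":0.01,"wx":0,"wy":0.18,"wz":0,"hand":8},
    {"dx":-0.09,"dy":0,"dz":0.02,"wx":0,"wy":0.28,"wz":0,"hand":8},
    {"dx":-0.11,"dy":0,"dz":0.03,"wx":0,"wy":0.34,"wz":0,"hand":8},
    {"dx":-0.11,"dy":0,"dz":0.03,"wx":0,"wy":0.34,"wz":0,"hand":8}
  ]
}}

```text
clock: 15.2
eef_pos: [0.6558, -0.1075, 0.2496]
tool_rot: [0.034, 0.991, 0.005, -0.126]
ft_force: [0.3, 0.0, -2.9]
grip_width: 0.0152
grasp_force: 59.0
```

```bash
python3 - <<'E'
from plan import *
o=bot.get_obs();print(o['clock'],o['ft_force'],delta(*pose(15),o))
im=shot('scene');q=proj(cam('scene'),archpts(P)(rod(np.array([15.]))))[0].astype(int)
cv2.imwrite('pics/c3.png',cv2.resize(im[q[1]-40:q[1]+40,q[0]-40:q[0]+40],None,fx=7,fy=7,interpolation=cv2.INTER_CUBIC)[:,:,::-1])
E
```

```text
15.2 [ 0.25880988  0.00905454 -2.92030211] [-0.044, -0.0, -0.021, 0.007, 0.094, -0.004]
```

View pics/c3.png

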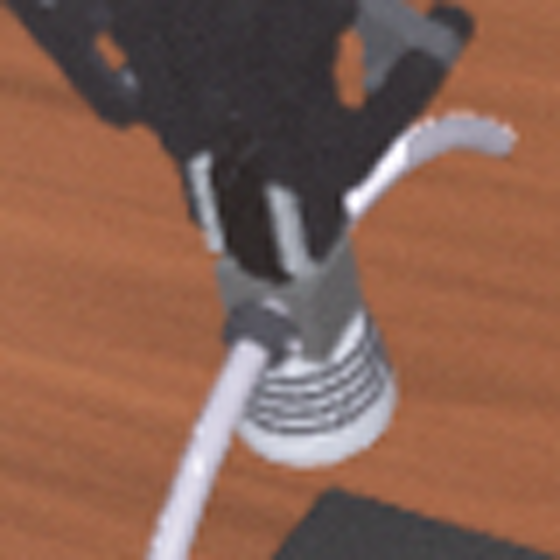

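The block is on the rod, right beside the collar. I'll nudge it the last couple of millimetres, then open.

Request:
{"api": "drive_tool", "payload": {
  "rows": [
    {"dx":-0.02,"dy":0,"dz":0.01,"wx":0,"wy":0.05,"wz":0,"hand":8},
    {"dx":-0.04,"dy":0,"dz":0.02,"wx":0,"wy":0.1,"wz":0,"hand":8},
    {"dx":-0.04,"dy":0,"dz":0.02,"wx":0,"wy":0.1,"wz":0,"hand":8},
    {"dx":-0.04,"dy":0,"dz":0.02,"wx":0,"wy":0.1,"wz":0,"hand":8}
  ]
}}

```text
clock: 15.65
eef_pos: [0.6567, -0.1076, 0.2486]
tool_rot: [0.034, 0.991, 0.005, -0.131]
ft_force: [-2.8, 1.4, -0.2]
grip_width: 0.0149
grasp_force: 59.1
```

Light contact with the collar (about 3 N). Opening and backing off along the tool axis.

Request:
{"api": "drive_tool", "payload": {
  "rows": [
    {"dx":0,"dy":0,"dz":0,"wx":0,"wy":0,"wz":0,"hand":20},
    {"dx":0,"dy":0,"dz":0,"wx":0,"wy":0,"wz":0,"hand":30},
    {"dx":0,"dy":0,"dz":0,"wx":0,"wy":0,"wz":0,"hand":50},
    {"dx":0,"dy":0,"dz":0,"wx":0,"wy":0,"wz":0,"hand":60},
    {"dx":0,"dy":0,"dz":-0.1,"wx":0,"wy":0,"wz":0,"hand":60},
    {"dx":0,"dy":0,"dz":-0.4,"wx":0,"wy":0,"wz":0,"hand":60},
    {"dx":0,"dy":0,"dz":-0.9,"wx":0,"wy":0,"wz":0,"hand":60},
    {"dx":0,"dy":0,"dz":-1.5,"wx":0,"wy":0,"wz":0,"hand":60},
    {"dx":0,"dy":0,"dz":-2.2,"wx":0,"wy":0,"wz":0,"hand":60},
    {"dx":0.5,"dy":0,"dz":-2.8,"wx":0,"wy":0,"wz":0,"hand":60},
    {"dx":1,"dy":0,"dz":-2.8,"wx":0,"wy":0,"wz":0,"hand":60},
    {"dx":1.5,"dy":0,"dz":-2.8,"wx":0,"wy":0,"wz":0,"hand":60},
    {"dx":1.5,"dy":0,"dz":-2.8,"wx":0,"wy":0,"wz":0,"hand":60},
    {"dx":1.5,"dy":0,"dz":-2.8,"wx":0,"wy":0,"wz":0,"hand":60},
    {"dx":1.5,"dy":0,"dz":-2.8,"wx":0,"wy":0,"wz":0,"hand":60},
    {"dx":1.5,"dy":0,"dz":-2.8,"wx":0,"wy":0,"wz":0,"hand":60},
    {"dx":1.5,"dy":0,"dz":-2.8,"wx":0,"wy":0,"wz":0,"hand":60},
    {"dx":1.5,"dy":0,"dz":-2.8,"wx":0,"wy":0,"wz":0,"hand":60}
  ]
}}

```text
clock: 17.45
eef_pos: [0.6559, -0.1128, 0.3328]
tool_rot: [0.034, 0.996, -0.001, -0.087]
ft_force: [-0.1, -0.2, 0.1]
grip_width: 0.0604
grasp_force: 0.0
```

```bash
python3 - <<'E'
from plan import *
a=shot('scene').astype(int);o=bot.get_obs();print(o['clock'],o['ft_force'])
q=proj(cam('scene'),archpts(P)(rod(np.array([15.]))))[0].astype(int);cr=lambda m:m[q[1]-40:q[1]+40,q[0]-40:q[0]+40]
for i in range(10): b=shot('scene')
print('lamp motion diff',np.abs(cr(b).astype(int)-cr(a)).mean(),np.abs(cr(b).astype(int)-cr(a)).max())
cv2.imwrite('pics/c4.png',cv2.resize(cr(b),None,fx=7,fy=7,interpolation=cv2.INTER_CUBIC)[:,:,::-1])
for t in['dish_center','rack_center','slide_box_center','bottle_center']: print(t,[np.round(x['extent']) for x in bot.look_for('scene',t)[:1]])
E
```

```text
17.5 [-0.23643562  0.33998119 -0.72559079]
lamp motion diff 1.9575 39
dish_center [array([311., 288.,  40.,  31.])]
rack_center [array([169., 244.,  46.,  43.])]
slide_box_center [array([228., 221.,  34.,  24.])]
bottle_center [array([462., 365.,  19.,  38.])]
```

View pics/c4.png

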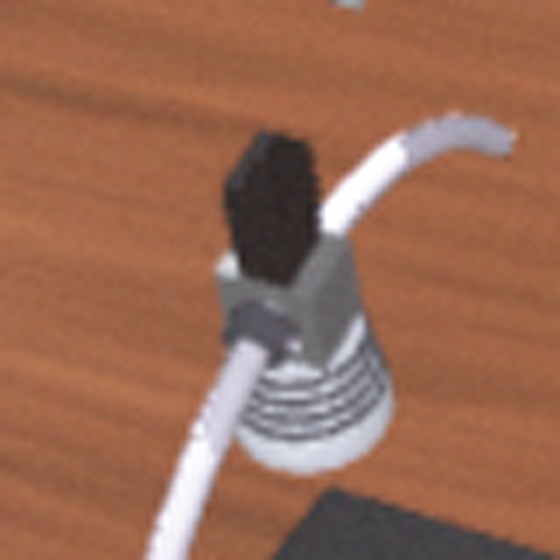

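The lamp hangs against the collar, lens down. The gripper is clear and the other things have not moved.

```bash
python3 -c "
from workcell import bot
print(bot.get_obs()['joint_vel'].round(4)); print(bot.job_done())"
```

```text
[-0.0002 -0.0001  0.0009 -0.0008  0.0002  0.0013]
the job is handed in; nothing more can be done
None
```

The lamp head is threaded onto the rod and hangs by itself, lens down, against the stop collar, with the gripper clear and the dish, rack, slide box and bottle where they were; the job was handed in at about 18 s, and no verdict came back.

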